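# Clear the lamp jig and press the bracket into its corner

### The arm

A 6-joint arm with a two-finger parallel gripper is mounted at the origin on the work surface. World frame = base frame: x ahead of the robot, y to its left, z up, the work surface at z = 0. Lengths are in m, angles in rad, forces in N, time in s.
With the tool pointing down it reaches from about 0.4 to 0.925 m from the base axis. Payload 12.5 kg.
Tool frame: the origin (TCP) lies on the mounting face of the last link; the fingertips stand 190 mm ahead of it and the grasp point (between the pads) lies 171 mm ahead of it; z points along the fingers, y is the line along which they close (so a half turn about z gives the same grasp; the last joint's range is limited). The gripper opens to 95 mm and grips with 3 to 60 N. Pads are 20 mm wide; open, the fingers measure 119 mm over their backs; the gripper's body (75 mm by 180 mm) begins 59 mm behind the grasp point.
Start: joints at [1.138, 0.491, 1.559, -0, 1.092, -0.106], TCP at [0.201, 0.592, 0.405] pointing down, gripper open.
Joint ranges: [-3.1, 3.1], [-0.84, 2.19], [0.05, 2.79], [-1.13, 4.28], [0.06, 2.93], [-2.69, 2.69]. Speed limits (rad/s): [2.22, 2.22, 2.79, 3.14, 3.14, 3.14].

### API

Orientations are given as a unit quaternion [x, y, z, w].
In Python, from plant import observe, capture, job_done gives the robot as it stands.
- The arm moves only by the shell command python3 -m handwheel 'ROWS' [FORCE]. ROWS is JSON, a list of rows, each a list of 3 entries, a list of its own where there are three numbers: the turn, a rotation vector about the tool's x, y, z in rad, then the shift along the tool's x, y, z in cm, then the opening, from 0 (shut) to 1 (fully open). In form: [[[wx, wy, wz], [x, y, z], hand], ...]. A call has 1 to 5 rows; each row is the pose to reach, as a shift and turn from the pose commanded when the call began, along the tool's axes at that moment; what a row does not reach only later rows make up. A row lasts 1/10 s, in which the tool goes at most 50 mm and 8.59 degrees, less where a joint would pass 70% of its speed; a pose out of reach is approached as far as the arm can. A call with a gripper value outside its range is refused whole. The fingers move at their own pace and stop on an object; FORCE is the grip in N (left out, the last holds). Time passes only in rows, so rows that repeat a pose let the fingers close. It gives the time, the measured TCP pose, the force, the opening and the grip force at its end, in the units of the state.
- observe(): the state, without advancing time (a new reading comes with each control period).
- capture(name): name is "scene" or "top" or "wrist"; returns a dict with "color" (420x560x3 uint8, blue, green, red), "depth" (420x560 float32, m along the optical axis (not along the pixel's ray), 0 where there is no reading), "camera_matrix" (3x3 intrinsics, pixels), "k1" (the pictures are not rectified: a ray, as slopes to the right and down, at radius r is drawn at 1 + k1 r^2 times it, then the intrinsics apply), "xyz" and "rotation" of the camera in the world; the wrist camera has in their place "tool_from_camera" (4x4, takes a point from camera to tool coordinates, whose origin is the TCP and whose axes are the flange's). Camera axes: x right, y up, looking along -z (the intrinsics and any distortion apply to the point x, -y, -z); pixel columns grow to the right and rows downward; lengths in m; the calibration is good to about 2 mm. A picture is of the moment at which its call begins: read the wrist's pose just before it.
- job_done(): hands the job in; it is judged then, once.
The state is a dict: "time": time; "q": joint angles; "joint_vel": joint speeds; "effort": joint torques, N m; "position": TCP position; "ee_rot": TCP orientation; "wrist_force": force on the tool from outside, world axes, zero at the start; "torque": the same for the moment, N m; "finger_gap": opening from 0.0 (shut) to 1.0 (fully open); "finger_force": force on a finger pad.
Only numpy, scipy, OpenCV 4.12 (cv2) and the standard library are available. Lean on these libraries where they do the work, as an engineer would, in place of code of your own. Each camera call takes 0.05 s, during which the arm holds its last target. There are 200 camera calls.

### The job

Clear the two stray fittings off the corner jig: stand the brass coupler upright in the blue tray that already holds a brass coupler, and the white porcelain lampholder upright in the blue tray that already holds a white one. Then slide the steel lamp bracket fully home into the jig's corner, foot flat on the plate, long side firmly against the long fence and short side firmly against the short fence at once, and finish with the gripper still holding it pressed there: do not let go at the end. Leave everything else on the bench where it is.

Things in the scene. Friction and masses are not known exactly. Their poses are not given: they have to be found in the camera images.
- jig: fixed corner jig: plywood plate 300 (x) x 260 (y) x 10 mm thick with two red fences rising 20 mm above it. Origin: centre of the plate's underside, on the bench; z up. Inner face of the long fence: plane y = +105 mm; of the short fence: plane x = +125 mm. The bracket fully home has its origin at (80, 75, 10) mm, its x axis along the jig's x (either way round).
- fence_long: long fence of the jig, red bar 180 mm along the jig's x, 15 mm thick, 20 mm tall, rigid. Origin: centre of its underside, at (50, 112.5, 10) mm in the jig's frame; it spans jig x -40 to 140 mm
- fence_short: short fence of the jig, red bar 125 mm along the jig's y, 15 mm thick, 20 mm tall, rigid. Origin: centre of its underside, at (132.5, 42.5, 10) mm in the jig's frame; it spans jig y -20 to 105 mm
- bracket: brushed-steel lamp bracket, loose on the jig's plate, 0.3 to 0.6 kg: foot 90 (x) x 60 (y) x 20 mm tall; in its middle an upright square stem 26 x 26 mm, up to 75 mm above the underside, sides parallel to the foot's, to be gripped from above. Origin: centre of the underside. Starts within 30 degrees of parallel to the long fence; slides on the plate.
- coupler: brass coupler, upright on the jig's plate at the start: a turned spool 40 mm tall, foot flange 30 mm diameter (lowest 8 mm), waist 24 mm diameter (12 to 32 mm up), top flange 28 mm diameter; 90 g. Origin: centre of its underside
- lampholder: white porcelain lampholder, upright on the jig's plate at the start: 44 mm tall, 36 mm diameter for the lowest 26 mm, 30 mm diameter above 30 mm; 70 g. Origin: centre of its underside
- tray_brass: blue tray for brass couplers (one stands in it, at about x = +50 mm), fixed, 170 (x) x 140 (y) x 30 mm tall, walls and floor 4 mm. Origin: centre of its underside, on the bench. Its half towards -x is free. The two trays look alike and may be on either side of the jig: the contents tell which is which.
- tray_white: blue tray for white lampholders (one stands in it), same sizes and axes as the other tray; its half towards -x is free
- stock_coupler: the brass coupler standing in its tray from the start, same as the other; origin at the centre of its underside; leave alone
- stock_lampholder: the white lampholder standing in its tray from the start, same as the other; origin at the centre of its underside; leave alone
- drink: amber drink bottle, 62 mm diameter, 190 mm tall, on the bench; origin at the centre of its underside; leave alone
- shade: white glass lampshade, 100 mm widest, 115 mm tall, on the bench; origin at the centre of its underside; leave alone
- tape_roll: orange roll of packing tape lying flat, 90 mm diameter, 48 mm tall; origin at the centre of its underside; leave alone
- screwdriver: screwdriver lying on the bench; leave alone
- tape_measure: black tape measure 70 x 65 x 35 mm on the bench; origin at the centre of its underside; leave alone

How it is judged:
On the way:
1. coupler and lampholder each stand upright, let go and at rest, in the tray of their own kind (x of coupler in the frame of tray_brass between -0.075 and 0.075 m and y of coupler in the frame of tray_brass between -0.06 and 0.06 m and z of coupler in the frame of tray_brass below 0.012 m and angle between each of coupler, lampholder's own z axis and vertical below 0.2 rad and linear speed of each of coupler, lampholder below 0.03 m/s and contact force between each of the arm, the fingers and coupler below 0.1 N and x of lampholder in the frame of tray_white between -0.075 and 0.075 m and y of lampholder in the frame of tray_white between -0.06 and 0.06 m and z of lampholder in the frame of tray_white below 0.012 m and contact force between each of the arm, the fingers and lampholder below 0.1 N), for 0.2 s.
At the end, for the whole second after the job is handed in: Bracket flat on the plate, parallel to the fences (0.03 rad), within 2.5 mm of home both ways, at rest, over 3 N on each fence, fingers still on it (over 1 N); coupler and lampholder upright (0.2 rad) on the floor of their own kind's tray, untouched (all of step 1 and contact force between bracket and fence_long above 3 N and contact force between bracket and fence_short above 3 N and contact force between the fingers and bracket above 1 N and angle between the x axis of bracket and the x axis of jig, either way round below 0.03 rad and angle between bracket's own z axis and vertical below 0.03 rad and x of bracket in the frame of jig between 0.0775 and 0.0825 m and y of bracket in the frame of jig between 0.0725 and 0.0775 m and z of bracket in the frame of jig below 0.0125 m and linear speed of bracket below 0.01 m/s); the arm keeps its last pose, push and grip.
It fails at once if a bystander (stock fitting, bottle, shade, tape roll, screwdriver, tape measure) is moved more than 30 mm (distance of any of stock_coupler, stock_lampholder, drink, shade, tape_roll, screwdriver, tape_measure from where it was at the start of the episode above 0.03 m).
It also fails if it takes over 72 s, if anything falls off the work surface, if the arm or the gripper's body presses on something with over 40 N, if the wrist force passes 120 N, or if a joint passes its speed limit or range.

## Working session

There is one attempt and no reset: what is moved stays moved. The work goes in short steps, Python scripts to look and compute and a shell command to move; the robot and the scene stay as the last step left them, time stands still between calls to the robot, and variables do not carry over. Pictures are saved under pics/ and viewed, at most 10 in all, crops included, and the job is handed in when it is done.

```bash
ls; mkdir -p pics; cat > h.py <<'E'
import numpy as np, cv2
from scipy.spatial.transform import Rotation as R
from plant import observe, capture, job_done
def tool():
    s=observe(); T=np.eye(4); T[:3,:3]=R.from_quat(s['ee_rot']).as_matrix(); T[:3,3]=s['position']; return T
def cap(n,save=None):
    T=tool(); c=capture(n)
    if n=='wrist': c['T']=T@np.array(c['tool_from_camera'])
    else:
        M=np.eye(4); r=np.array(c['rotation'],float)
        M[:3,:3]=r if r.shape==(3,3) else R.from_quat(r.ravel()).as_matrix()
        M[:3,3]=c['xyz']; c['T']=M
    if save: cv2.imwrite('pics/'+save,c['color'])
    return c
def rays(c,uv):
    uv=np.array(uv,float).reshape(-1,1,2)
    p=cv2.undistortPoints(uv,np.array(c['camera_matrix'],float),np.array([c['k1'],0,0,0,0],float)).reshape(-1,2)
    return np.c_[p[:,0],-p[:,1],-np.ones(len(p))]
def atdepth(c,uv):
    uv=np.array(uv).reshape(-1,2).astype(int); d=c['depth'][uv[:,1],uv[:,0]]
    return (rays(c,uv)*d[:,None])@c['T'][:3,:3].T+c['T'][:3,3]
def atz(c,uv,z):
    d=rays(c,uv)@c['T'][:3,:3].T; o=c['T'][:3,3]
    return o+d*((z-o[2])/d[:,2])[:,None]
def cloud(c):
    v,u=np.mgrid[0:420,0:560]; return atdepth(c,np.c_[u.ravel(),v.ravel()]).reshape(420,560,3)
E
python3 - <<'E'
from h import *
print({k:np.round(v,3) if not isinstance(v,str) else v for k,v in observe().items()})
for n in('top','scene'):
    c=cap(n,n+'0.png'); print(n,c['rotation'],c['xyz'],c['k1'],c['camera_matrix']); np.savez('/tmp/'+n,**{k:v for k,v in c.items()})
E
```

```text
pics
{'time': np.float64(0.0), 'q': array([ 1.138,  0.492,  1.559,  0.   ,  1.092, -0.106]), 'joint_vel': array([-0.001,  0.001, -0.002, -0.   , -0.001, -0.001]), 'effort': array([ 0.0000e+00, -6.1265e+01, -2.5818e+01,  6.9000e-02,  4.8000e-02,
       -0.0000e+00]), 'position': array([0.201, 0.592, 0.404]), 'ee_rot': array([ 0.163,  0.987, -0.001, -0.   ]), 'wrist_force': array([ 0.321, -0.75 ,  0.217]), 'torque': array([0.029, 0.023, 0.024]), 'finger_force': np.float64(0.0), 'finger_gap': np.float64(0.996)}
top [-0.06340075  0.0468953   0.71466564 -0.69500661] [ 0.37859438 -0.01469042  1.27715087] -0.07164044708805803 [[385.30600407   0.         275.5383361 ]
 [  0.         385.30600407 213.12250714]
 [  0.           0.           1.        ]]
scene [0.24357924 0.14185037 0.49482607 0.82200656] [ 1.17292126 -0.31459414  1.10903607] 0.0123490054832153 [[394.69764605   0.         280.09072303]
 [  0.         394.69764605 208.97469606]
 [  0.           0.           1.        ]]
```

View pics/top0.png

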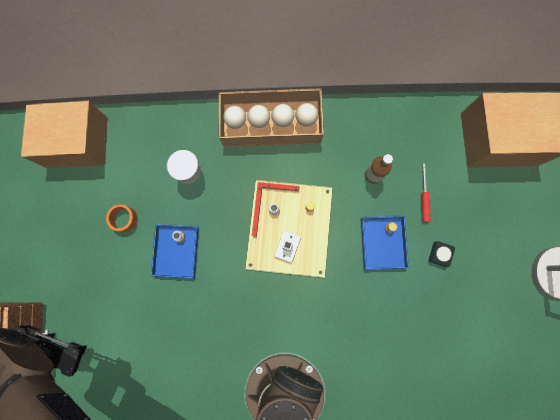

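View pics/scene0.png

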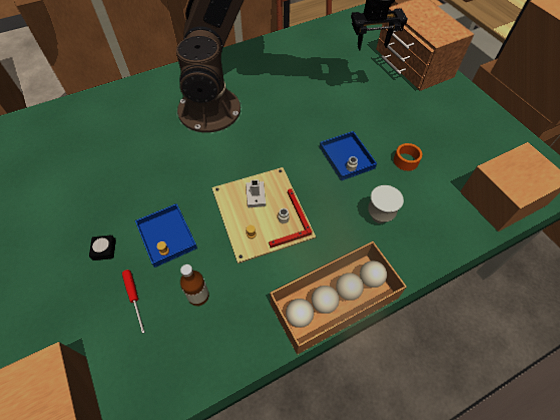

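The top view shows the following:
- White lampholder at (274,209), brass coupler at (310,208), bracket at (288,246).
- Long fence as the vertical red bar at u≈258, short fence at v≈187.
- White tray centred at (175,252), brass tray at (385,243).

The scene view agrees: coupler (251,231), lampholder (284,215), bracket (256,193).

```bash
cat > m1.py <<'E'
from h import *
for n in('top','scene'):
    c=dict(np.load('/tmp/'+n+'.npz')); P=cloud(c); hsv=cv2.cvtColor(c['color'],cv2.COLOR_BGR2HSV)
    H,S,V=[hsv[...,i].astype(int) for i in range(3)]
    reg=(P[...,0]>.3)&(P[...,0]<.8)&(abs(P[...,1])<.45)&(c['depth']>0)
    red=((H<6)|(H>172))&(S>150)&(V>70)&reg&(abs(P[...,1])<.25)
    q=P[red]; print(n,'red n',red.sum(),'z pct',np.percentile(q[:,2],[5,50,95]).round(4))
    t=q[(q[:,2]>.024)]; 
    print(' red top rect',cv2.minAreaRect(t[:,:2].astype(np.float32)))
    blue=(H>100)&(H<130)&(S>120)&reg&(V>40)
    for s in(1,-1):
        b=P[blue&(P[...,1]*s>0)]; f=b[b[:,2]<.012]
        print(' blue',s,len(b),np.percentile(b[:,2],[5,50,95]).round(4),cv2.minAreaRect(b[:,:2].astype(np.float32)))
    for nm,(u,v) in dict(top=dict(lamp=(274,208),coup=(310,207),brk=(288,243),slamp=(178,235),scoup=(392,226),plate=(285,268),plate2=(322,195),bott=(385,160)),scene=dict(lamp=(284,211),coup=(251,228),brk=(255,183),slamp=(352,159),scoup=(162,244),plate=(230,210),plate2=(245,250)))[n].items():
        w=P[v-6:v+7,u-6:u+7].reshape(-1,3); zt=np.percentile(w[:,2],95); k=w[w[:,2]>zt-.006]
        print(' ',nm,'topz',zt.round(4),'mean',k.mean(0).round(4),len(k),'ctr',P[v,u].round(4))
E
python3 m1.py
```

```text
top red n 347 z pct [0.0252 0.0291 0.0333]
 red top rect ((0.5853629112243652, 0.011367961764335632), (0.1387476623058319, 0.17749883234500885), 82.8609619140625)
 blue 1 2141 [-0.0002  0.0047  0.0297] ((0.46234431862831116, 0.351950079202652), (0.14852848649024963, 0.1751823127269745), 85.53739166259766)
 blue -1 2157 [-0.0012  0.0037  0.0286] ((0.4726744294166565, -0.3441038131713867), (0.1759364902973175, 0.1489601582288742), 0.4148928225040436)
  lamp topz 0.0552 mean [0.5887 0.0171 0.0535] 62 ctr [0.5888 0.016  0.0517]
  coup topz 0.0505 mean [ 0.5936 -0.1005  0.049 ] 55 ctr [ 0.589  -0.1003  0.0492]
  brk topz 0.0869 mean [ 0.4661 -0.0225  0.0843] 67 ctr [ 0.4718 -0.0253  0.087 ]
  slamp topz 0.0503 mean [0.5056 0.3266 0.0737] 48 ctr [0.5104 0.3296 0.0468]
  scoup topz 0.0462 mean [ 0.5145 -0.3557  0.0671] 52 ctr [ 0.5201 -0.3626  0.0427]
  plate topz 0.0133 mean [ 0.3982 -0.0148  0.0105] 115 ctr [ 0.3966 -0.0138  0.0076]
  plate2 topz 0.0128 mean [ 0.6337 -0.1443  0.0192] 135 ctr [ 0.6351 -0.1447  0.0107]
  bott topz 0.1911 mean [ 0.7021 -0.3217  0.1889] 69 ctr [ 0.6986 -0.316
[... 335 characters left out ...]
 0.0049 0.029 ] ((0.46676769852638245, -0.3408850431442261), (0.18547292053699493, 0.14322669804096222), 0.35107436776161194)
  lamp topz 0.0569 mean [0.6098 0.0068 0.0875] 64 ctr [0.5918 0.0182 0.0564]
  coup topz 0.0534 mean [ 0.6162 -0.1086  0.0884] 56 ctr [ 0.5952 -0.0995  0.0492]
  brk topz 0.0885 mean [ 0.4683 -0.0232  0.0864] 52 ctr [ 0.4727 -0.0238  0.0887]
  slamp topz 0.0508 mean [0.5248 0.3215 0.07  ] 50 ctr [0.5084 0.3326 0.0477]
  scoup topz 0.0455 mean [ 0.5414 -0.3644  0.0775] 63 ctr [ 0.5169 -0.3605  0.0434]
  plate topz 0.0143 mean [ 0.4858 -0.1249  0.0194] 139 ctr [ 0.4792 -0.1228  0.009 ]
  plate2 topz 0.0146 mean [ 0.6446 -0.1451  0.0266] 144 ctr [ 0.6364 -0.1422  0.0107]
```

The two views agree, and the heights match the text to about 2 mm. I'll write the move planner and print the first leg, to hover near the lampholder.

```bash
cat >> h.py <<'E'
def plan(x,y,gz,yaw,T=None,step=.24):
    """print per-call [turn],[shift cm] to put the grasp point at x,y,gz, tool y axis at yaw deg (mod 180), tool down"""
    T=tool() if T is None else T
    cur=np.degrees(np.arctan2(T[1,1],T[0,1])); d=(yaw-cur+90)%180-90
    a=np.radians(cur+d); Ry=np.array([np.cos(a),np.sin(a),0]); z=np.array([0,0,-1.]); G=np.c_[np.cross(Ry,z),Ry,z]
    p=np.array([x,y,gz+.171]); r=R.from_matrix(T[:3,:3].T@G).as_rotvec()
    n=int(max(1,np.ceil(np.linalg.norm(p-T[:3,3])/step),np.ceil(np.linalg.norm(r)/np.radians(42))))
    for i in range(n):
        Ti=T[:3,:3]@R.from_rotvec(r*i/n).as_matrix(); s=Ti.T@((p-T[:3,3])/n)*100
        print('turn',(r/n).round(3),'shift',s.round(2))
    N=np.eye(4);N[:3,:3]=G;N[:3,3]=p; return N
E
python3 -c "
from h import *
plan(.53,-.02,.23,-7.5)"; which python3; python3 -m handwheel 2>&1 | head -5
```

```text
turn [-0.     0.     0.458] shift [-16.95 -15.79   0.12]
turn [-0.     0.     0.458] shift [-22.18  -6.66   0.11]
turn [-0.     0.     0.458] shift [-22.84   3.84   0.11]
/bin/python3
invalid input
```

```bash

python3 -m handwheel '[[[0,0,0.15],[-4.24,-3.95,0],1],[[0,0,0.229],[-8.5,-7.9,0],1],[[0,0,0.344],[-12.7,-11.85,0.1],1],[[0,0,0.458],[-16.95,-15.8,0.1],1],[[0,0,0.458],[-16.95,-15.8,0.1],1]]'
python3 -m handwheel '[[[0,0,0.15],[-5.5,-1.7,0],1],[[0,0,0.229],[-11.1,-3.3,0],1],[[0,0,0.344],[-16.6,-5,0.1],1],[[0,0,0.458],[-22.2,-6.7,0.1],1],[[0,0,0.458],[-22.2,-6.7,0.1],1]]'
python3 -m handwheel '[[[0,0,0.15],[-5.7,1,0],1],[[0,0,0.229],[-11.4,1.9,0],1],[[0,0,0.344],[-17.1,2.9,0.1],1],[[0,0,0.458],[-22.8,3.8,0.1],1],[[0,0,0.458],[-22.8,3.8,0.1],1]]'
python3 -m handwheel '[[[0,0,0],[0,0,0],1],[[0,0,0],[0,0,0],1]]'
python3 - <<'E'
from h import *
plan(.53,-.02,.23,-7.5)
c=cap('wrist','w1.png'); np.savez('/tmp/w1',**c); print(c['T'].round(3),c['k1'])
E
```

```text
time: 0.6
position: [0.3112, 0.3854, 0.4036]
ee_rot: [0.385, 0.923, -0.0, -0.0]
wrist_force: [1.4, 0.6, -0.7]
finger_gap: 1.003
finger_force: 0.0
time: 1.1
position: [0.4211, 0.181, 0.4027]
ee_rot: [0.584, 0.811, -0.0, 0.0]
wrist_force: [-0.1, 1.1, 0.2]
finger_gap: 0.997
finger_force: 0.0
time: 1.6
position: [0.5306, -0.023, 0.4014]
ee_rot: [0.753, 0.658, -0.0, 0.0]
wrist_force: [-0.4, 0.4, -0.0]
finger_gap: 1.001
finger_force: 0.0
time: 1.8
position: [0.5295, -0.0204, 0.4012]
ee_rot: [0.752, 0.659, -0.0, -0.001]
wrist_force: [-0.3, 0.7, -0.4]
finger_gap: 0.999
finger_force: 0.0
turn [-0.001 -0.    -0.   ] shift [0.04 0.05 0.02]
[[ 0.991  0.125  0.04   0.54 ]
 [-0.131  0.949  0.288  0.061]
 [-0.002 -0.29   0.957  0.38 ]
 [ 0.     0.     0.     1.   ]] 0.0006541530171648881
```

View pics/w1.png

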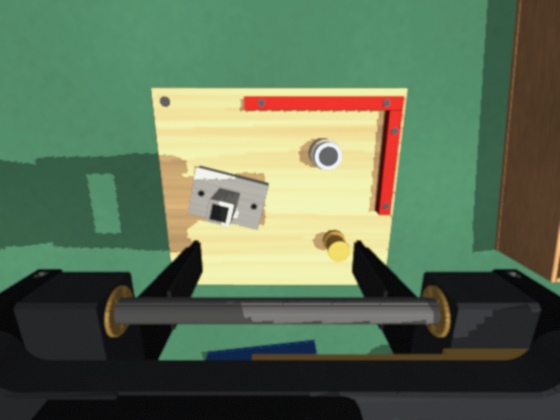

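The wrist view shows the whole jig: long fence along the top (245–405,103), short fence at right (388,160), lampholder (326,154), coupler (338,248), bracket foot around (228,197) with stem top (221,212). Now I'll measure from this view.

```bash
cat > m2.py <<'E'
from h import *
import sys
f=sys.argv[1]
c=dict(np.load(f)); P=cloud(c); hsv=cv2.cvtColor(c['color'],cv2.COLOR_BGR2HSV).astype(int)
red=((hsv[...,0]<6)|(hsv[...,0]>172))&(hsv[...,1]>150)&(c['depth']>0)&(P[...,2]>.022)&(P[...,2]<.04)
uv=np.argwhere(red)
q=P[red]; 
# yaw by sweep: projections
rect=cv2.minAreaRect(q[:,:2].astype(np.float32)); a=rect[2]
yaw=np.radians((a+45)%90-45)
e=np.array([np.cos(yaw),np.sin(yaw)]); n=np.array([-e[1],e[0]])
print('fence z',np.median(q[:,2]).round(4),'rect',rect,'yaw',np.degrees(yaw).round(2))
s=q[:,:2]@e; t=q[:,:2]@n
L=t>t.max()-.017; 
# refine yaw with long-fence line fit
k=L&(s<s.max()-.03)
vx=cv2.fitLine(q[k][:,:2].astype(np.float32),cv2.DIST_HUBER,0,.01,.01).ravel(); print('long yaw',np.degrees(np.arctan(vx[1]/vx[0])),'n',k.sum())
kk=(s>s.max()-.017)&(t<t.max()-.03)
v2=cv2.fitLine(q[kk][:,:2].astype(np.float32),cv2.DIST_HUBER,0,.01,.01).ravel(); print('short yaw',np.degrees(np.arctan(-v2[0]/v2[1])),'n',kk.sum())
yaw=np.arctan(vx[1]/vx[0]); e=np.array([np.cos(yaw),np.sin(yaw)]); n=np.array([-e[1],e[0]])
J=e*(v2[2:]@e-.1325)+n*(vx[2:]@n-.1125)
print('jig origin',J.round(4),'yaw',np.degrees(yaw).round(2), 'home xy',(J+.08*e+.075*n).round(4))
m=(P[...,0]>.38)&(P[...,0]<.72)&(P[...,1]>-.17)&(P[...,1]<.1)&(c['depth']>0)
def jf(p): return np.array([(p-J)@e,(p-J)@n])
g=m&(P[...,2]>.0)&(P[...,2]<.02); print('plate z',np.median(P[g][:,2]).round(4))
for nm,lo,hi,xy,rad in(('foot',.024,.037,(.467,-.023),.07),('stem',.078,.1,(.467,-.023),.04),('lamp',.046,.065,(.590,.017),.03),('coup',.043,.062,(.593,-.1),.03)):
    k=m&(P[...,2]>lo)&(P[...,2]<hi)&(np.hypot(P[...,0]-xy[0],P[...,1]-xy[1])<rad)
    w=P[k]; 
    if len(w)<5: print(nm,'none');continue
    r=cv2.minAreaRect(w[:,:2].astype(np.float32))
    print(nm,len(w),'z',np.median(w[:,2]).round(4),'rect',np.round(r[0],4),np.round(r[1],4),round(r[2],2),'jig',jf(np.array(r[0])).round(4))
E
python3 m2.py /tmp/w1.npz; echo; python3 m2.py /tmp/top.npz
```

```text
fence z 0.0292 rect ((0.5851362943649292, 0.011318579316139221), (0.13715286552906036, 0.17817659676074982), 82.40547943115234) yaw -7.59
long yaw -7.4824657 n 1672
short yaw -7.477696 n 1145
jig origin [ 0.5271 -0.0319] yaw -7.48 home xy [0.6162 0.0321]
plate z 0.0093
foot 2650 z 0.0293 rect [ 0.4662 -0.0234] [0.0602 0.0899] 67.91 jig [-0.0615  0.0005]
stem 622 z 0.0846 rect [ 0.4664 -0.0234] [0.0262 0.0261] 67.28 jig [-0.0613  0.0005]
lamp 586 z 0.0535 rect [0.5892 0.0165] [0.0286 0.0287] 82.94 jig [0.0552 0.0561]
coup 398 z 0.0491 rect [ 0.5939 -0.1012] [0.0266 0.0266] 83.29 jig [ 0.0752 -0.06  ]

fence z 0.0283 rect ((0.5687288045883179, -0.20492637157440186), (0.5786283016204834, 0.1763308048248291), 85.07398986816406) yaw -4.93
long yaw -7.101419 n 168
short yaw -4.614056 n 143
jig origin [ 0.5306 -0.032 ] yaw -7.1 home xy [0.6193 0.0325]
plate z 0.0089
foot 430 z 0.0291 rect [ 0.4655 -0.0228] [0.0596 0.0902] 68.13 jig [-0.0657  0.0011]
stem 73 z 0.0838 rect [ 0.4653 -0.0229] [0.0255 0.0262] 69.4 jig [-0.0659  0.001 ]
lamp 64 z 0.0535 rect [0.5889 0.016 ] [0.0259 0.027 ] 89.07 jig [0.0519 0.0549]
coup 58 z 0.0487 rect [ 0.5945 -0.101 ] [0.0253 0.026 ] 46.2 jig [ 0.0719 -0.0606]
```

Every height and size matches the text: foot 60×90 mm, stem 26 mm, plate z 9 mm. Jig yaw is −7.5° and bracket yaw −22°. Next I grasp the lampholder.

```bash
python3 - <<'E'
from h import *
N=plan(.589,.0165,.10,-7.5)
N=plan(.589,.0165,.033,-7.5,N)
print('lift');N=plan(.589,.0165,.11,-7.5,N)
print('to tray');N=plan(.422,.353,.11,65,N)
print('down');N=plan(.422,.353,.028,65,N)
E
```

```text
turn [-0.001 -0.     0.001] shift [ 4.36  5.47 13.04]
turn [0. 0. 0.] shift [0.  0.  6.7]
lift
turn [0. 0. 0.] shift [ 0.   0.  -7.7]
to tray
turn [ 0.     0.    -0.633] shift [ 15.59 -10.47   0.  ]
turn [ 0.     0.    -0.633] shift [18.77  0.77  0.  ]
down
turn [0. 0. 0.] shift [0.  0.  8.2]
```

```bash

python3 -m handwheel '[[[0,0,0],[1.5,1.8,4.3],0.65],[[0,0,0],[3,3.6,8.7],0.65],[[0,0,0],[4.35,5.45,13],0.65],[[0,0,0],[4.35,5.45,13],0.65],[[0,0,0],[4.35,5.45,13],0.65]]' 20 | tail -6
python3 -m handwheel '[[[0,0,0],[0,0,2.5],0.65],[[0,0,0],[0,0,5],0.65],[[0,0,0],[0,0,6.7],0.65],[[0,0,0],[0,0,6.7],0.65],[[0,0,0],[0,0,6.7],0.65]]'
python3 -m handwheel '[[[0,0,0],[0,0,0],0],[[0,0,0],[0,0,0],0],[[0,0,0],[0,0,0],0],[[0,0,0],[0,0,0],0],[[0,0,0],[0,0,0],0]]' 20
```

```text
time: 2.35
position: [0.5888, 0.0173, 0.2714]
ee_rot: [0.751, 0.661, -0.001, -0.001]
wrist_force: [-0.5, 0.3, 0.3]
finger_gap: 0.669
finger_force: 0.0
time: 2.85
position: [0.5893, 0.0161, 0.207]
ee_rot: [0.751, 0.66, 0.001, 0.001]
wrist_force: [0.2, -0.2, 0.0]
finger_gap: 0.652
finger_force: 0.0
time: 3.35
position: [0.5894, 0.0161, 0.2052]
ee_rot: [0.752, 0.66, 0.0, 0.0]
wrist_force: [-1.5, -0.1, 5.5]
finger_gap: 0.37
finger_force: 20.0
```

Gripped: gap 0.37 is 35 mm, against a 36 mm body. Next I lift it and carry it to the white tray.

```bash

python3 -m handwheel '[[[0,0,0],[0,0,-2.5],0],[[0,0,0],[0,0,-5],0],[[0,0,0],[0,0,-7.7],0],[[0,0,0],[0,0,-7.7],0]]' | tail -2
python3 -m handwheel '[[[0,0,-0.13],[3.1,-2.1,0],0],[[0,0,-0.26],[6.2,-4.2,0],0],[[0,0,-0.39],[9.4,-6.3,0],0],[[0,0,-0.52],[12.5,-8.4,0],0],[[0,0,-0.633],[15.6,-10.5,0],0]]' | tail -2
python3 -m handwheel '[[[0,0,-0.13],[3.8,0.2,0],0],[[0,0,-0.26],[7.5,0.3,0],0],[[0,0,-0.39],[11.3,0.5,0],0],[[0,0,-0.52],[15,0.6,0],0],[[0,0,-0.633],[18.8,0.8,0],0]]' | tail -6
python3 -m handwheel '[[[0,0,0],[0,0,0],0],[[0,0,0],[0,0,0],0]]' | tail -6
python3 -c "
from h import *
N=plan(.422,.353,.029,65); cap('top','t1.png')"
```

```text
finger_gap: 0.369
finger_force: 20.0
finger_gap: 0.372
finger_force: 20.0
time: 4.75
position: [0.4207, 0.3541, 0.2808]
ee_rot: [0.213, 0.977, -0.0, -0.0]
wrist_force: [1.9, 0.1, -1.3]
finger_gap: 0.375
finger_force: 20.0
time: 4.95
position: [0.4212, 0.3534, 0.2809]
ee_rot: [0.215, 0.977, -0.0, -0.0]
wrist_force: [-0.2, -0.8, -0.6]
finger_gap: 0.373
finger_force: 20.0
turn [-0.001 -0.001  0.002] shift [-0.09  0.01  8.09]
```

View pics/t1.png

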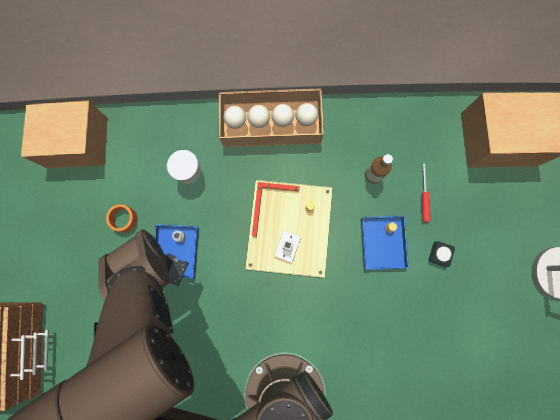

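The gripper is over the free lower half of the white tray (≈175,268). I lower, release and back off.

```bash

python3 -m handwheel '[[[0,0,0],[0,0,2.5],0],[[0,0,0],[0,0,5],0],[[0,0,0],[0,0,7],0],[[0,0,0],[0,0,8.1],0],[[0,0,0],[0,0,8.1],0]]' 
python3 -m handwheel '[[[0,0,0],[0,0,0.1],0],[[0,0,0],[0,0,0.1],0.4],[[0,0,0],[0,0,0.1],0.6],[[0,0,0],[0,0,0.1],0.65],[[0,0,0],[0,0,0.1],0.65]]' 
python3 -m handwheel '[[[0,0,0],[0,0,-2],0.65],[[0,0,0],[0,0,-5],0.65],[[0,0,0],[0,0,-9],0.65],[[0,0,0],[0,0,-12],0.65],[[0,0,0],[0,0,-12],0.65]]' | tail -6
python3 - <<'E'
from h import *
c=cap('wrist'); P=cloud(c)
k=(P[...,2]>.04)&(P[...,2]<.065)&(np.hypot(P[...,0]-.42,P[...,1]-.353)<.04)
w=P[k]; print('lamp',len(w),np.median(w,0).round(4) if len(w) else '')
N=plan(.594,-.101,.12,-7.5)
print('down');N=plan(.594,-.101,.041,-7.5,N)
print('lift');N=plan(.594,-.101,.12,-7.5,N)
print('tray');N=plan(.43,-.3435,.12,-65,N)
N=plan(.43,-.3435,.036,-65,N)
E
```

```text
time: 5.5
position: [0.4222, 0.352, 0.1996]
ee_rot: [0.217, 0.976, -0.001, -0.001]
wrist_force: [0.1, 0.1, -0.6]
finger_gap: 0.376
finger_force: 20.0
time: 6.0
position: [0.4217, 0.353, 0.2001]
ee_rot: [0.216, 0.976, 0.0, 0.0]
wrist_force: [-0.3, 0.0, -0.4]
finger_gap: 0.599
finger_force: 0.0
time: 6.5
position: [0.422, 0.3532, 0.3236]
ee_rot: [0.216, 0.976, 0.002, 0.002]
wrist_force: [-0.0, 0.3, -0.5]
finger_gap: 0.65
finger_force: 0.0
lamp 837 [0.4195 0.3528 0.0475]
turn [ 0.001 -0.     0.422] shift [-11.58 -11.31   1.  ]
turn [ 0.001 -0.     0.422] shift [-15.2   -5.57   1.02]
turn [ 0.001 -0.     0.422] shift [-16.15   1.15   1.02]
down
turn [0. 0. 0.] shift [0.  0.  7.9]
lift
turn [0. 0. 0.] shift [ 0.   0.  -7.9]
tray
turn [0.    0.    0.502] shift [-13.09  -6.55   0.  ]
turn [0.    0.    0.502] shift [-14.63   0.56   0.  ]
turn [0. 0. 0.] shift [0.  0.  8.4]
```

The lampholder's top stands at 47.5 mm, matching 4+44, so it is upright in the tray. On to the coupler.

```bash

python3 -m handwheel '[[[0,0,0.14],[-3.9,-3.8,0.3],0.6],[[0,0,0.28],[-7.7,-7.5,0.6],0.6],[[0,0,0.422],[-11.6,-11.3,1],0.6],[[0,0,0.422],[-11.6,-11.3,1],0.6]]' | tail -1
python3 -m handwheel '[[[0,0,0.14],[-5,-1.85,0.3],0.6],[[0,0,0.28],[-10.1,-3.7,0.6],0.6],[[0,0,0.422],[-15.2,-5.6,1],0.6],[[0,0,0.422],[-15.2,-5.6,1],0.6]]' | tail -1
python3 -m handwheel '[[[0,0,0.14],[-5.4,0.4,0.3],0.6],[[0,0,0.28],[-10.8,0.8,0.6],0.6],[[0,0,0.422],[-16.15,1.15,1],0.6],[[0,0,0.422],[-16.15,1.15,1],0.6],[[0,0,0.422],[-16.15,1.15,1],0.6]]' | tail -6
python3 -c "
from h import *
plan(.594,-.101,.041,-7.5)"
```

```text
finger_force: 0.0
finger_force: 0.0
time: 7.85
position: [0.5942, -0.102, 0.2885]
ee_rot: [0.751, 0.66, -0.0, -0.001]
wrist_force: [0.2, 0.9, -0.0]
finger_gap: 0.598
finger_force: 0.0
turn [-0.002 -0.     0.002] shift [ 0.1  -0.02  7.65]
```

```bash

python3 -m handwheel '[[[0,0,0],[0.1,0,2.5],0.6],[[0,0,0],[0.1,0,5],0.6],[[0,0,0],[0.1,0,7.7],0.6],[[0,0,0],[0.1,0,7.7],0.6],[[0,0,0],[0.1,0,7.7],0.6]]' |tail -6
python3 -m handwheel '[[[0,0,0],[0,0,0],0],[[0,0,0],[0,0,0],0],[[0,0,0],[0,0,0],0],[[0,0,0],[0,0,0],0],[[0,0,0],[0,0,0],0]]' 15 | tail -5
python3 -m handwheel '[[[0,0,0],[0,0,-2.5],0],[[0,0,0],[0,0,-5],0],[[0,0,0],[0,0,-7.9],0],[[0,0,0],[0,0,-7.9],0]]' | tail -5
```

```text
time: 8.35
position: [0.5941, -0.0988, 0.213]
ee_rot: [0.751, 0.661, -0.0, -0.001]
wrist_force: [0.4, 1.2, 0.3]
finger_gap: 0.6
finger_force: 0.0
position: [0.5943, -0.1004, 0.2131]
ee_rot: [0.752, 0.66, 0.0, 0.0]
wrist_force: [0.8, -0.6, 2.5]
finger_gap: 0.279
finger_force: 15.0
position: [0.5946, -0.1005, 0.2951]
ee_rot: [0.752, 0.66, 0.002, 0.002]
wrist_force: [0.6, -0.3, -0.8]
finger_gap: 0.284
finger_force: 15.0
```

Gripped on the top flange (27 mm). Next I carry it to the brass tray.

```bash

python3 -m handwheel '[[[0,0,0.13],[-3.3,-1.6,0],0],[[0,0,0.26],[-6.5,-3.2,0],0],[[0,0,0.38],[-9.8,-4.9,0],0],[[0,0,0.502],[-13.1,-6.55,0],0]]' | tail -1
python3 -m handwheel '[[[0,0,0.13],[-3.6,0.1,0],0],[[0,0,0.26],[-7.3,0.3,0],0],[[0,0,0.38],[-11,0.4,0],0],[[0,0,0.502],[-14.6,0.55,0],0],[[0,0,0.502],[-14.6,0.55,0],0]]' | tail -1
python3 -m handwheel '[[[0,0,0],[0,0,0],0],[[0,0,0],[0,0,0],0]]' | tail -5
python3 - <<'E'
from h import *
plan(.43,-.3435,.037,-65); c=cap('wrist','w2.png')
P=cloud(c);hsv=cv2.cvtColor(c['color'],cv2.COLOR_BGR2HSV).astype(int)
b=(hsv[...,0]>100)&(hsv[...,0]<130)&(hsv[...,1]>120)&(c['depth']>0)&(P[...,2]<.045)
print(cv2.minAreaRect(P[b][:,:2].astype(np.float32)),np.percentile(P[b][:,2],[5,50,95]).round(4))
E
```

```text
finger_force: 15.0
finger_force: 15.0
position: [0.4307, -0.3422, 0.2913]
ee_rot: [0.976, 0.217, -0.0, -0.0]
wrist_force: [-0.6, 0.9, -1.4]
finger_gap: 0.286
finger_force: 15.0
turn [-0.001  0.     0.002] shift [-0.12  0.1   8.33]
((0.4735524356365204, -0.3456634283065796), (0.1761898398399353, 0.15491536259651184), 0.9769871234893799) [0.0023 0.0036 0.0291]
```

View pics/w2.png

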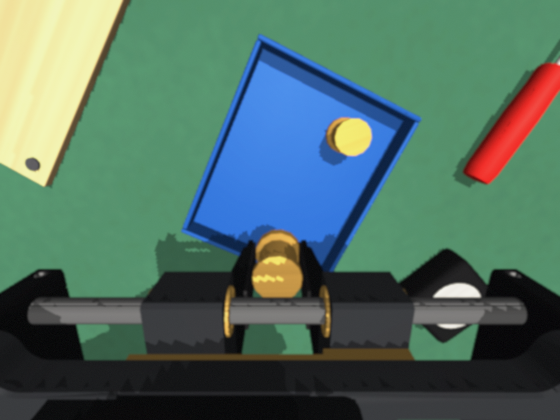

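The coupler hangs straight at (278,265), above the free end of the tray that holds the brass stock at (350,136). I place it.

```bash

python3 -m handwheel '[[[0,0,0],[0,0,2.5],0],[[0,0,0],[0,0,5],0],[[0,0,0],[-0.1,0.1,7.2],0],[[0,0,0],[-0.1,0.1,8.3],0],[[0,0,0],[-0.1,0.1,8.3],0]]' | tail -5
python3 -m handwheel '[[[0,0,0],[0,0,0.1],0],[[0,0,0],[0,0,0.1],0.3],[[0,0,0],[0,0,0.1],0.5],[[0,0,0],[0,0,0.1],0.6],[[0,0,0],[0,0,0.1],0.6]]' | tail -5
python3 -m handwheel '[[[0,0,0],[0,0,-2],0.6],[[0,0,0],[0,0,-5],0.6],[[0,0,0],[0,0,-9],0.6],[[0,0,0],[0,0,-12],0.6],[[0,0,0],[0,0,-12],0.6]]' | tail -5
python3 - <<'E'
from h import *
c=cap('wrist'); P=cloud(c)
k=(P[...,2]>.034)&(P[...,2]<.065)&(np.hypot(P[...,0]-.43,P[...,1]+.3435)<.04)
w=P[k]; print('coup',len(w),np.median(w,0).round(4) if len(w) else '')
N=plan(.466,-.0233,.16,-22.1)
print('down');N=plan(.466,-.0233,.065,-22.1,N)
E
```

```text
position: [0.4304, -0.3435, 0.2077]
ee_rot: [0.976, 0.217, -0.0, -0.001]
wrist_force: [0.2, -0.7, -0.8]
finger_gap: 0.282
finger_force: 15.0
position: [0.43, -0.3441, 0.2081]
ee_rot: [0.976, 0.217, 0.0, 0.0]
wrist_force: [0.1, -0.3, 0.2]
finger_gap: 0.495
finger_force: 0.0
position: [0.4302, -0.3443, 0.3316]
ee_rot: [0.976, 0.217, 0.002, 0.003]
wrist_force: [0.3, -0.0, -0.7]
finger_gap: 0.601
finger_force: 0.0
coup 648 [ 0.43   -0.3446  0.0433]
turn [ 0.002  0.    -0.374] shift [  8.42 -13.77  -0.11]
turn [ 0.002  0.    -0.374] shift [12.87 -9.74 -0.09]
down
turn [0. 0. 0.] shift [0.  0.  9.5]
```

The coupler's top is at 43.3 mm (4+40), so it is placed. Next is the bracket.

```bash

python3 -m handwheel '[[[0,0,-0.13],[2.8,-4.1,0],0.7],[[0,0,-0.26],[5.6,-8.5,0],0.7],[[0,0,-0.374],[8.4,-13.8,0],0.7],[[0,0,-0.374],[8.4,-13.8,0],0.7]]' | tail -1
python3 -m handwheel '[[[0,0,-0.13],[4,-3,0],0.7],[[0,0,-0.26],[8,-6,0],0.7],[[0,0,-0.374],[12.9,-9.7,0],0.7],[[0,0,-0.374],[12.9,-9.7,0],0.7],[[0,0,-0.374],[12.9,-9.7,0],0.7]]' | tail -5
python3 -m handwheel '[[[0,0,0],[0,0,0],0.7]]' | tail -5
python3 - <<'E'
from h import *
N=plan(.466,-.0233,.11,-22.1)
N=plan(.466,-.0233,.055,-22.1,N)
np.savez('/tmp/w3',**cap('wrist'))
E
python3 m2.py /tmp/w3.npz
```

```text
finger_force: 0.0
position: [0.4664, -0.0221, 0.3271]
ee_rot: [0.829, 0.559, -0.0, -0.0]
wrist_force: [-0.5, -0.4, -0.7]
finger_gap: 0.703
finger_force: 0.0
position: [0.4664, -0.024, 0.3273]
ee_rot: [0.83, 0.558, -0.0, -0.0]
wrist_force: [-0.2, -0.5, -0.6]
finger_gap: 0.702
finger_force: 0.0
turn [-0.001  0.    -0.002] shift [ 0.05 -0.06  4.63]
turn [0. 0. 0.] shift [0.  0.  5.5]
fence z 0.0292 rect ((0.5860105752944946, 0.01151382178068161), (0.13790932297706604, 0.18026593327522278), 82.31444549560547) yaw -7.69
long yaw -7.5339184 n 3298
short yaw -6.829148 n 2477
jig origin [ 0.5259 -0.032 ] yaw -7.53 home xy [0.615  0.0318]
plate z 0.0093
foot 4223 z 0.0293 rect [ 0.4664 -0.0233] [0.0601 0.0901] 67.94 jig [-0.0602  0.0009]
stem 1049 z 0.0846 rect [ 0.4664 -0.0233] [0.0266 0.026 ] 67.98 jig [-0.0601  0.0009]
lamp none
coup none
```

```bash

python3 -m handwheel '[[[0,0,0],[0,0,3],0.7],[[0,0,0],[0,0,6],0.7],[[0,0,0],[0,0,8.5],0.7],[[0,0,0],[0,0,10.1],0.7],[[0,0,0],[0,0,10.1],0.7]]' | tail -5
python3 -m handwheel '[[[0,0,0],[0,0,0],0],[[0,0,0],[0,0,0],0],[[0,0,0],[0,0,0],0],[[0,0,0],[0,0,0],0],[[0,0,0],[0,0,0],0]]' 40 | tail -5
python3 - <<'E'
from h import *
T=tool(); gz=T[2,3]-.171; print(gz)
a=np.radians(-7.5); e=np.array([np.cos(a),np.sin(a)]); n=np.array([-e[1],e[0]])
h=np.array([.616,.032])-.010*e-.010*n; print(h)
plan(h[0],h[1],gz,-7.5)
E
```

```text
position: [0.466, -0.0247, 0.225]
ee_rot: [0.83, 0.557, -0.001, -0.001]
wrist_force: [0.0, 0.7, -0.6]
finger_gap: 0.697
finger_force: 0.0
position: [0.4663, -0.0232, 0.2272]
ee_rot: [0.83, 0.558, 0.0, 0.0]
wrist_force: [0.3, -1.0, 0.2]
finger_gap: 0.338
finger_force: 0.0
0.05615808506623654
[0.60478029 0.02339081]
turn [ 0.001 -0.    -0.255] shift [9.530e+00 1.108e+01 1.000e-02]
```

```bash

python3 -m handwheel '[[[0,0,0],[0,0,0],0],[[0,0,0],[0,0,0],0],[[0,0,0],[0,0,0],0]]' 40 | tail -5
python3 -m handwheel '[[[0,0,-0.06],[2.3,2.7,0],0],[[0,0,-0.12],[4.7,5.5,0],0],[[0,0,-0.18],[7,8.3,0],0],[[0,0,-0.255],[9.5,11.1,0],0],[[0,0,-0.255],[9.5,11.1,0],0]]' | tail -5
python3 -m handwheel '[[[0,0,0],[0,0,0],0],[[0,0,0],[0,0,0],0]]' | tail -5
python3 - <<'E'
from h import *
np.savez('/tmp/w4',**cap('wrist','w4.png')); T=tool(); print(T.round(4))
plan(.616,.032,T[2,3]-.171,-7.5)
c=dict(np.load('/tmp/w4.npz'));P=cloud(c)
k=(P[...,2]>.024)&(P[...,2]<.037)&(abs(P[...,0]-.6)<.08)&(abs(P[...,1]-.02)<.08)
hsv=cv2.cvtColor(c['color'],cv2.COLOR_BGR2HSV); k&=hsv[...,1]<90
print(k.sum(),cv2.minAreaRect(P[k][:,:2].astype(np.float32)))
E
```

```text
position: [0.4664, -0.0232, 0.227]
ee_rot: [0.83, 0.558, 0.0, 0.0]
wrist_force: [0.4, -0.8, 6.0]
finger_gap: 0.273
finger_force: 40.0
position: [0.608, 0.0242, 0.2269]
ee_rot: [0.751, 0.661, 0.002, 0.002]
wrist_force: [6.6, 1.7, 8.4]
finger_gap: 0.271
finger_force: 40.0
position: [0.6049, 0.0231, 0.2268]
ee_rot: [0.752, 0.659, 0.0, 0.0]
wrist_force: [3.7, 0.6, 1.1]
finger_gap: 0.27
finger_force: 40.0
[[ 1.311e-01  9.914e-01  3.000e-04  6.047e-01]
 [ 9.914e-01 -1.311e-01  2.000e-04  2.300e-02]
 [ 2.000e-04  3.000e-04 -1.000e+00  2.268e-01]
 [ 0.000e+00  0.000e+00  0.000e+00  1.000e+00]]
turn [ 0.    -0.    -0.001] shift [1.04 1.   0.  ]
6902 ((0.595798671245575, 0.04273775592446327), (0.06646595150232315, 0.15895044803619385), 82.1760482788086)
```

View pics/w4.png

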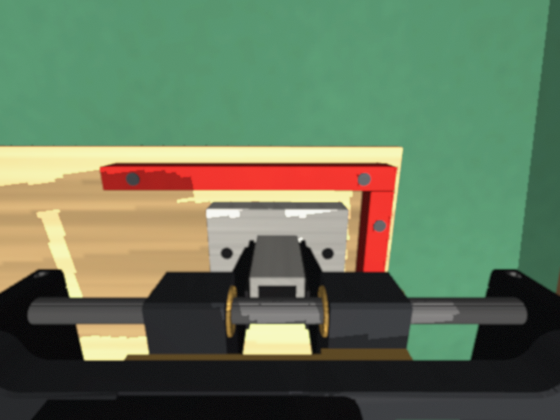

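The bracket is parallel, with about 10 mm left to the long fence (edges v≈188 and 205) and the short one (u≈348 and 362). I push in and watch the force.

```bash

python3 -m handwheel '[[[0,0,0],[0.4,0.4,0],0],[[0,0,0],[0.8,0.8,0],0],[[0,0,0],[1.05,1.05,0],0],[[0,0,0],[1.05,1.05,0],0],[[0,0,0],[1.05,1.05,0],0]]' 50| tail -5
python3 -m handwheel '[[[0,0,0],[0.1,0.1,0],0],[[0,0,0],[0.2,0.2,0],0],[[0,0,0],[0.2,0.2,0],0],[[0,0,0],[0.2,0.2,0],0]]' | tail -5
```

```text
position: [0.6159, 0.0318, 0.2268]
ee_rot: [0.752, 0.659, -0.001, -0.001]
wrist_force: [-4.1, -1.8, 6.1]
finger_gap: 0.27
finger_force: 50.0
position: [0.618, 0.0333, 0.2268]
ee_rot: [0.752, 0.659, -0.001, -0.001]
wrist_force: [-4.8, -3.5, 6.0]
finger_gap: 0.272
finger_force: 50.0
```

```bash

python3 -m handwheel '[[[0,0,0],[0.1,0.1,0],0],[[0,0,0],[0.2,0.2,0],0],[[0,0,0],[0.2,0.2,0],0],[[0,0,0],[0.2,0.2,0],0]]' | sed -n 2,4p
python3 - <<'E'
from h import *
T=tool();s=observe(); print('F tool',(T[:3,:3].T@s['wrist_force']).round(1),'M',(T[:3,:3].T@s['torque']).round(2))
a=np.radians(-7.5); e=np.array([np.cos(a),np.sin(a)]); n=np.array([-e[1],e[0]]); J=np.array([.5271,-.0319])
d=T[:2,3]-J; print('jig',d@e,d@n,'tilt',T[:3,2])
E
```

```text
position: [0.6191, 0.0338, 0.227]
ee_rot: [0.752, 0.659, -0.003, -0.002]
wrist_force: [-16.0, -15.1, 15.7]
F tool [-17.1 -14.  -15.5] M [ 2.25 -3.08 -0.13]
jig 0.08262844898867862 0.07716091201527871 tilt [-0.00732733 -0.00216573 -0.99997081]
```

```bash

python3 -m handwheel '[[[0,0,0],[0.05,0.05,0],0],[[0,0,0],[0.05,0.05,0],0],[[0,0,0],[0.05,0.05,0],0],[[0,0,0],[0.05,0.05,0],0],[[0,0,0],[0.05,0.05,0],0]]' 60 | tail -6
python3 - <<'E'
from h import *
c=cap('wrist'); T=tool();s=observe(); print('F tool',(T[:3,:3].T@s['wrist_force']).round(1))
a=c['color']; P=cloud(c)
cv2.imwrite('pics/w5.png',cv2.resize(a[140:300,180:420],None,fx=3,fy=3,interpolation=cv2.INTER_NEAREST))
t=cap('top'); Q=cloud(t)
for n,(x,y) in dict(lamp=(.4195,.3528),coup=(.43,-.3446)).items():
    k=(np.hypot(Q[...,0]-x,Q[...,1]-y)<.03)&(Q[...,2]>.034)&(Q[...,2]<.06); print(n,k.sum(),np.median(Q[k],0).round(4) if k.any() else '')
E
```

```text
time: 16.85
position: [0.6194, 0.034, 0.227]
ee_rot: [0.752, 0.66, -0.004, -0.002]
wrist_force: [-19.6, -17.5, 18.8]
finger_gap: 0.27
finger_force: 60.0
F tool [-20.7 -17.7 -18.3]
lamp 0 
coup 65 [ 0.4308 -0.3426  0.0428]
```

View pics/w5.png

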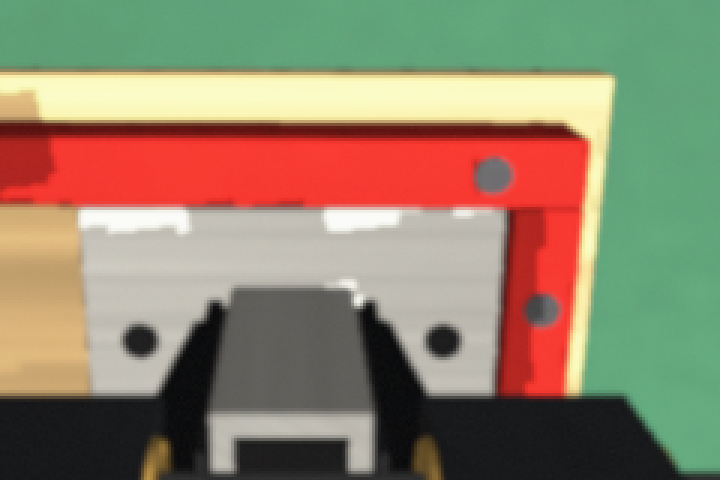

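Both edges look flush, apart from a thin dark line at the short fence. I'll check the foot's tilt and yaw, and the lampholder from the scene camera (the arm hides it from the top).

```bash
python3 - <<'E'
from h import *
c=cap('wrist'); P=cloud(c); hsv=cv2.cvtColor(c['color'],cv2.COLOR_BGR2HSV).astype(int)
def fit(p):
    A=np.c_[p[:,:2]-p[:,:2].mean(0),np.ones(len(p))]; r=np.linalg.lstsq(A,p[:,2],rcond=None)[0]; return r.round(4)
sub=np.zeros(P.shape[:2],bool); sub[212:268,212:342]=True
foot=sub&(hsv[...,1]<60)&(P[...,2]>.02)&(P[...,2]<.04); print('foot plane',foot.sum(),fit(P[foot]))
red=((hsv[...,0]<6)|(hsv[...,0]>172))&(hsv[...,1]>150)&(P[...,2]>.024)&(P[...,2]<.036); print('fence plane',red.sum(),fit(P[red]))
print('row 230',[tuple(int(x) for x in c['color'][230,u]) for u in range(342,354)])
print(P[230,342:354].round(4).tolist())
# yaw of foot front edge vs fence: first foot row per column
e=[(u,next(v for v in range(195,240) if hsv[v,u,1]<90)) for u in range(215,335,4)]
w=atz(c,e,.03); l=np.polyfit(w[:,0],w[:,1],1); print('foot edge yaw',np.degrees(np.arctan(l[0])))
s=cap('scene'); Q=cloud(s)
for n,(x,y) in dict(lamp=(.4195,.3528),coup=(.43,-.3446)).items():
    k=(np.hypot(Q[...,0]-x,Q[...,1]-y)<.03)&(Q[...,2]>.034)&(Q[...,2]<.06); print(n,k.sum(),np.median(Q[k],0).round(4) if k.any() else '')
E
```

```text
foot plane 5362 [-0.0099 -0.0154  0.0299]
fence plane 7835 [-0.0025 -0.0102  0.0291]
row 230 [(180, 188, 192), (179, 187, 191), (179, 187, 191), (175, 183, 187), (156, 163, 170), (113, 118, 133), (60, 64, 102), (26, 29, 112), (27, 31, 147), (33, 38, 173), (34, 39, 181), (35, 39, 183)]
[[0.6606, 0.043, 0.0297], [0.6611, 0.043, 0.03], [0.6619, 0.0426, 0.029], [0.6624, 0.0428, 0.0299], [0.6632, 0.0424, 0.029], [0.6651, 0.0397, 0.0226], [0.6651, 0.0409, 0.0258], [0.6654, 0.0417, 0.0278], [0.6657, 0.0423, 0.0295], [0.6663, 0.0421, 0.0292], [0.6668, 0.0424, 0.0302], [0.6675, 0.0421, 0.0297]]
foot edge yaw -7.481023178763776
lamp 64 [0.4267 0.3497 0.0473]
coup 60 [ 0.4305 -0.3463  0.044 ]
```

Tilt is about 0.01 rad, yaw is exact and the fittings stand. The ~1 mm line at the short fence needs testing: I'll ease off the long fence, push on the short one alone, then re-seat both.

```bash
cat > f.py <<'E'
from h import *
T=tool();s=observe(); a=np.radians(-7.5); e=np.array([np.cos(a),np.sin(a)]); n=np.array([-e[1],e[0]]); d=T[:2,3]-np.array([.5271,-.0319])
print('F long/short/z',(T[:3,:3].T@s['wrist_force']).round(1),'jig',(d@e).round(4),(d@n).round(4),'tilt',T[:2,2].round(4))
E
python3 -m handwheel '[[[0,0,0],[-0.2,0,0],0],[[0,0,0],[-0.3,0,0],0],[[0,0,0],[-0.3,0,0],0],[[0,0,0],[-0.3,0,0],0]]' >/dev/null; python3 f.py
python3 -m handwheel '[[[0,0,0],[0,0.1,0],0],[[0,0,0],[0,0.1,0],0],[[0,0,0],[0,0.1,0],0]]' >/dev/null; python3 f.py
python3 -m handwheel '[[[0,0,0],[0,0.1,0],0],[[0,0,0],[0,0.1,0],0],[[0,0,0],[0,0.1,0],0]]' >/dev/null; python3 f.py
python3 - <<'E'
from h import *
c=cap('wrist'); print([tuple(int(x) for x in c['color'][230,u]) for u in range(342,354)])
E
```

```text
F long/short/z [ -2.   -9.7 -10.3] jig 0.0836 0.0763 tilt [-0.0045  0.0001]
F long/short/z [ -1.9 -13.7 -14.2] jig 0.084 0.0763 tilt [-0.0065  0.0003]
F long/short/z [ -2.2 -18.8 -18.8] jig 0.0845 0.0763 tilt [-0.0085  0.0005]
[(171, 179, 184), (172, 180, 184), (172, 180, 184), (169, 177, 181), (151, 159, 170), (110, 117, 158), (61, 65, 161), (35, 39, 172), (33, 36, 176), (33, 37, 176), (34, 38, 177), (32, 36, 176)]
```

Force grows 4–5 N per mm and the dark line is gone, so the short fence is in real contact. Next I re-seat the long fence.

```bash

python3 -m handwheel '[[[0,0,0],[0.1,0,0],0],[[0,0,0],[0.2,0,0],0],[[0,0,0],[0.3,0.05,0],0],[[0,0,0],[0.3,0.05,0],0],[[0,0,0],[0.3,0.05,0],0]]' >/dev/null; python3 f.py
python3 -m handwheel '[[[0,0,0],[0,0,0],0],[[0,0,0],[0,0,0],0],[[0,0,0],[0,0,0],0],[[0,0,0],[0,0,0],0],[[0,0,0],[0,0,0],0]]' | tail -2; python3 f.py
python3 - <<'E'
from h import *
c=cap('wrist'); P=cloud(c); hsv=cv2.cvtColor(c['color'],cv2.COLOR_BGR2HSV).astype(int)
print([tuple(int(x) for x in c['color'][230,u]) for u in range(342,354)])
sub=np.zeros(P.shape[:2],bool); sub[212:268,212:342]=True
k=sub&(hsv[...,1]<60)&(P[...,2]>.02)&(P[...,2]<.04); p=P[k]
print(np.linalg.lstsq(np.c_[p[:,:2]-p[:,:2].mean(0),np.ones(len(p))],p[:,2],rcond=None)[0].round(4))
e=[(u,next(v for v in range(195,240) if hsv[v,u,1]<90)) for u in range(215,335,4)]
w=atz(c,e,.03); l=np.polyfit(w[:,0],w[:,1],1); print('yaw',np.degrees(np.arctan(l[0])))
E
```

```text
F long/short/z [-21.4 -22.6 -21.2] jig 0.0848 0.0773 tilt [-0.0106 -0.0024]
finger_gap: 0.272
finger_force: 60.0
F long/short/z [-21.  -21.9 -21.6] jig 0.0848 0.0773 tilt [-0.0106 -0.0024]
[(177, 186, 190), (177, 186, 190), (179, 187, 191), (175, 183, 187), (157, 164, 176), (115, 121, 164), (64, 69, 166), (35, 40, 176), (32, 37, 181), (33, 38, 182), (34, 38, 182), (35, 39, 182)]
[-0.012  -0.0148  0.03  ]
yaw -7.5471624120940115
```

Both fences now read about 21 N, with the bracket flush, yaw −7.5°, tilt about 0.01 rad and everything steady. I hand it in.

```bash
python3 -c "
from plant import job_done; print(job_done())"
```

```text
the job is handed in; nothing more can be done
None
```

The job is handed in (verdict not shown): coupler and lampholder stand upright in their own trays, and the gripper is still holding the bracket home in the corner, with wrist-sensor readings of about 21 N toward each fence.

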